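Dock a gas syringe, lock it and draw its plunger to the band

ROBOT

A 6-joint arm with a two-finger parallel gripper is mounted at the origin on a cart in front of the work surface, level with it; the furniture and walls round the work are solid. World frame = base frame: x ahead of the robot, y to its left, z up, the work surface at z = 0. Lengths are in m, angles in rad, forces in N, time in s.
With the tool pointing down it reaches from about 0.3 to 0.875 m from the base axis. Payload 4.2 kg.
Tool frame: the origin (TCP) lies at the very end of the fingers, on their centre line; the grasp point (between the pads) lies 19 mm behind it; z points along the fingers, y is the line along which they close (so a half turn about z gives the same grasp; the last joint's range is limited). The gripper opens to 85 mm and grips with 20 to 120 N. Pads are 22 mm wide; open, the fingers measure 114 mm over their backs; the gripper's body (76 mm by 85 mm) begins 54 mm behind the grasp point. The pads swing forward as they close: fully open they stand 13 mm farther back than shut.
Start: joints at [-1.155, 0.32, 1.565, -0, 1.257, -0.02], TCP at [0.243, -0.521, 0.231] pointing down, gripper open.
Joint ranges: [-3.11, 3.11], [-0.84, 2.01], [0.21, 2.61], [-1.34, 4.49], [0.05, 2.63], [-2.56, 2.56]. Speed limits (rad/s): [2.57, 2.57, 3.14, 3.14, 3.14, 3.14].

INTERFACE

Orientations are given as [roll, pitch, yaw] about the fixed x, y, z axes, in that order (R = Rz(yaw) Ry(pitch) Rx(roll)).
In Python, from workcell import ctrl gives the robot as it stands.
- The arm moves only by the shell command python3 -m handwheel 'ROWS' [OPENING] [FORCE]. ROWS is JSON, a list of rows, each an object with "translation": the shift along the tool's x, y, z each as a share of 0.25 m, from -1 to 1, a list of three; "turn": the turn, a rotation vector about the tool's x, y, z each as a share of 45 degrees, from -1 to 1, a list of three. In form: [{"translation": [tx, ty, tz], "turn": [rx, ry, rz]}, ...]. A call has 1 to 8 rows; each row shifts and turns the commanded pose from where the row before left it, along the tool's axes as they then stand; what a row does not reach is not made up. A row lasts 1/10 s, in which the tool goes at most 50 mm and 8.59 degrees, less where a joint would pass 70% of its speed; a pose out of reach is approached as far as the arm can. A call with a number of a shift or a turn outside -1 to 1 is refused whole. A call with a gripper value outside its range is refused whole. OPENING is the opening in per cent of the stroke, from 0 (shut) to 100 (fully open), set as the call begins (- or left out, the last holds). The fingers move at their own pace and stop on an object; FORCE is the grip in N (left out, the last holds). Time passes only in rows, so rows that do not move let the fingers close. It gives the time, the measured TCP pose, the force, the opening and the grip force at its end, in the units of the state.
- ctrl.read_state(): the state, without advancing time (a new reading comes with each control period).
- ctrl.read_camera(name): name is "side" or "top"; returns the picture (384x512x3 uint8, red, green, blue); there is no depth.
- ctrl.calibration(name): a dict with "camera_matrix" (3x3 intrinsics, pixels), "rvec" (rotation vector, rad) and "tvec" (3), from world to camera coordinates, as OpenCV has them. Camera axes: x right, y down, z forward; pixel columns grow to the right and rows downward; lengths in m; the calibration is good to about 2 mm. A picture is of the moment at which its call begins. calibration takes no time and is no camera call.
- ctrl.close_job(): hands the job in; it is judged then, once.
The state is a dict: "time_s": time; "joint_positions": joint angles; "dq": joint speeds; "joint_efforts": joint torques, N m; "eef_pos": TCP position; "eef_rot": TCP orientation; "force": force on the tool from outside, world axes, zero at the start; "moment": the same for the moment, N m; "finger_gap": finger opening in m; "grasp_force": force on a finger pad.
Only numpy, scipy, OpenCV 4.12 (cv2) and the standard library are available. Lean on these libraries where they do the work, as an engineer would, in place of code of your own. Each camera call takes 0.05 s, during which the arm holds its last target. There are 200 camera calls.

TASK

Push the gas syringe's carriage fully home against the port block, then swing the red-handled lever all the way round to lock it there. Then take the plunger gently and centrally by its black knob and draw it straight up out of the barrel, without forcing it sideways, until the whole red band shows above the barrel's rim but none of the blue band below it (the blue band must at no time come out), and finish while still holding the plunger there, leaving the glassware and other things around alone.

Things in the scene. Friction and masses are not known exactly. Their poses are not given: they have to be found in the camera images.
- dock: Docking station, fixed to the worktop: grey base plate 200 (x) x 110 (y) x 12 mm high; origin at the centre of its underside, z up. Its +x axis points from the push plate to the blue port block (22 x 70 mm, 60 mm above the worktop, at the +x end, a small brass fitting with a steel disc on it up to 72 mm). Two guide rails 10 mm high run on the plate along x at y = +-30 mm. 
- carriage (a joint): Travel of the syringe carriage along the dock's +x axis, m: 0 at the start, 0.035 = fully home at its stop. It stays where it is left; about 3 N moves it. The carriage: grey foot block 78 x 50 mm, its top 38 mm above the worktop, carrying the upright aluminium barrel (30 mm outside diameter, rim 114 mm above the worktop) and, at the -x end, the upright black push plate.
- push_face (a point): Centre of the flat rear (-x) face of the black push plate (44 mm wide, 8 mm thick, from 14 to 64 mm above the worktop), 46 mm above the worktop; its axes are those of the dock. Push it towards the dock's +x. The barrel's axis is 61 mm ahead of this point, at the same y; behind it the base plate's top is free.
- lever (a joint): Angle of the cam lever about its upright axis, rad, counter-clockwise from above: 0 = open, handle pointing to the dock's +y; 1.57 = locked, at its stop, handle pointing to the dock's -x and the cam's nose behind the push plate. Starts between 0 and 0.35. It stays where it is left; about 1 N at the pin turns it.
- lever_pin (a point): Centre of the grippable part of the lever's red upright round handle pin: 14 mm diameter, standing free from 34 to 74 mm above the worktop; this point is 56 mm above the worktop, 62 mm from the lever's axis. The steel lever arm below it is 13 mm wide and lies 25 to 35 mm above the worktop.
- lever_axis (a point): Point on the lever's upright hinge axis, at the dock's x = -40, y = +42 mm, 76 mm above the worktop.
- mouth (a point): Centre of the barrel's open top rim, 114 mm above the worktop; z up along the bore, x as the dock's x. The bore is 15 mm in diameter and 76 mm deep, the plunger's rod 14 mm: it can shift only about 0.5 mm, so close the fingers well centred and draw along this axis.
- knob (a point): Centre (half-way up) of the plunger's black grip knob: 22 mm diameter, 30 mm tall, on top of a 14 mm steel rod, loose in the barrel, 70 to 140 g, standing on the bore's floor; z up along the rod. Pushed in it stands 27 mm above mouth (141 mm above the worktop), with 12 mm between knob and rim.
- jar: Bystander: glass jar with a black screw cap, 68x67x106 mm, loose on the worktop beside the station; origin at the centre of its underside. Leave it alone.
- beaker: Bystander: small glass beaker, 49x49x56 mm, loose on the worktop beside the station; origin at the centre of its underside. Leave it alone.
- white_vial: Bystander: small vial with a white cap, 24x23x43 mm, loose on the worktop beside the station; origin at the centre of its underside. Leave it alone.
- cork_ring: Bystander: cork ring, 86x85x30 mm, loose on the worktop beside the station; origin at the centre of its underside. Leave it alone.
- stopper: Bystander: frosted white stopper, 29x29x43 mm, loose on the worktop beside the station; origin at the centre of its underside. Leave it alone.
- tall_vial: Bystander: taller vial with a white cap, 26x25x58 mm, loose on the worktop beside the station; origin at the centre of its underside. Leave it alone.
- plunger: The whole plunger; origin at the lower end of its rod (on the bore's floor at the start), 103 mm below knob; z up. Drawing it 38 mm brings the whole 10 mm red band above the barrel's rim (its lower end is 38 mm below the rim at the start); at 56 mm the 8 mm blue band begins to show. Let go, the plunger drops back.

How it is judged:
By the outcome, as a careful person would: the job done as asked, in the order asked, and still so for the second after the job is handed in, while the arm keeps its last pose, push and grip.
It also fails if it takes over 64 s, if anything falls off the work surface, if the arm or the gripper's body presses on something with over 40 N, if the wrist force passes 120 N, or if a joint passes its speed limit or range.

## Working session

There is one attempt and no reset: what is moved stays moved. The work goes in short steps, Python scripts to look and compute and a shell command to move; the robot and the scene stay as the last step left them, time stands still between calls to the robot, and variables do not carry over. Pictures are saved under pics/ and viewed, at most 10 in all, crops included, and the job is handed in when it is done.

```bash
mkdir -p pics
python3 - <<'E'
from workcell import ctrl
import cv2,numpy as np
for n in("top","side"):
    im=ctrl.read_camera(n); cv2.imwrite(f"pics/{n}0.png",cv2.resize(im[:,:,::-1],(800,600),interpolation=cv2.INTER_CUBIC))
    c=ctrl.calibration(n);R=cv2.Rodrigues(np.array(c["rvec"]))[0];print(n,c["camera_matrix"],-R.T@np.array(c["tvec"]).ravel(),R[2])
print(ctrl.read_state())
E
```

```text
top [[485.2205042    0.         250.90264179]
 [  0.         485.2205042  189.55560546]
 [  0.           0.           1.        ]] [0.02925923 0.17768127 1.63733318] [ 0.30387939 -0.08751551 -0.94868243]
side [[378.12614232   0.         250.8715794 ]
 [  0.         378.12614232 194.62546145]
 [  0.           0.           1.        ]] [0.45955025 1.14428041 0.58020487] [ 0.05318811 -0.92037466 -0.38740355]
{'time_s': 0.1, 'joint_positions': array([-1.15498461e+00,  3.20273499e-01,  1.56554514e+00,  1.78220511e-05,
        1.25739652e+00, -2.00023673e-02]), 'dq': array([-0.00050833, -0.00074572, -0.00357173,  0.00018903, -0.00058512,
       -0.00063435]), 'joint_efforts': array([ 3.11257036e-04, -4.16406691e+01, -2.34704304e+01, -4.69856627e-05,
        4.85723824e-03,  6.33478283e-07]), 'eef_pos': array([ 0.24257176, -0.52087035,  0.23054479]), 'eef_rot': array([-3.13997081e+00, -4.93935176e-05,  4.35808537e-01]), 'force': array([-0.46213252, -0.20979424,  0.01862547]), 'moment': array([0.05697793, 0.037049  , 0.01997119]), 'grasp_force': 0.0, 'finger_gap': 0.08532748425761254}
```

View pics/top0.png

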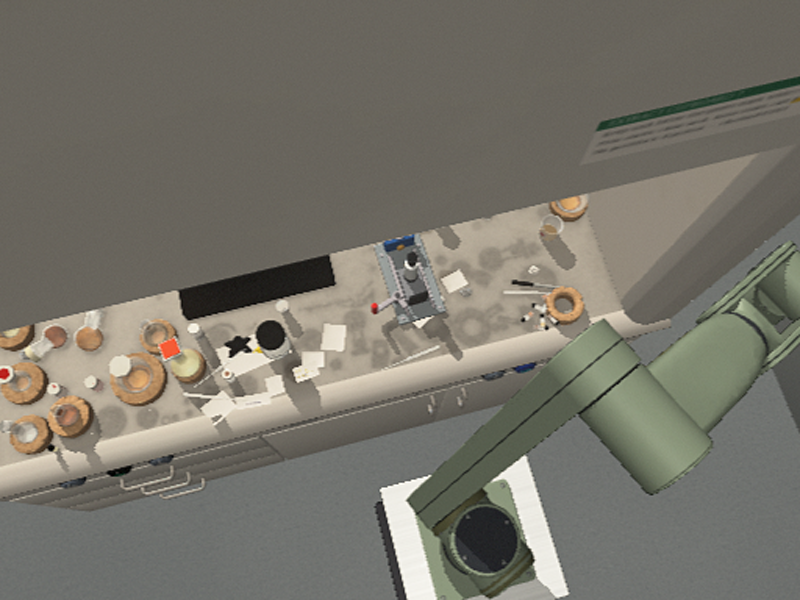

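View pics/side0.png

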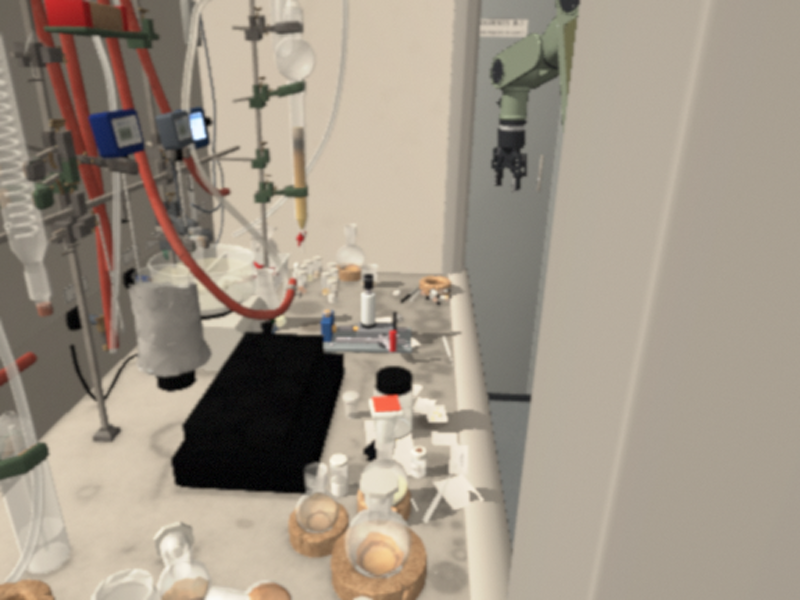

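The top view shows the dock around (413,278) with the port block at its upper end (398,242), the lever pin at (375,308) and the knob at (412,258). In the side view it is around (365,335). I'll enlarge both.

Run:
```python
import cv2
from workcell import ctrl
def crop(n,y0,y1,x0,x1,f):
    im=ctrl.read_camera(n)[:,:,::-1][y0:y1,x0:x1]
    cv2.imwrite(f"pics/{n}1.png",cv2.resize(im,None,fx=f,fy=f,interpolation=cv2.INTER_CUBIC))
crop("top",140,215,225,305,8)
crop("side",170,230,195,275,10)
```

```text
(no output)
```

View pics/top1.png

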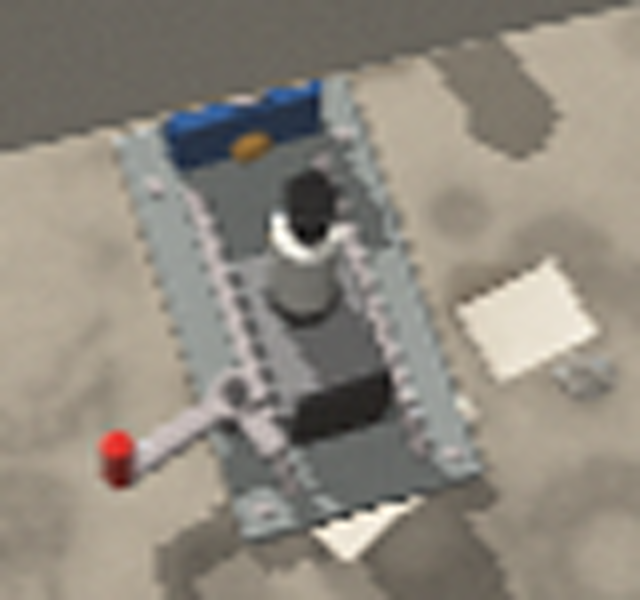

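View pics/side1.png

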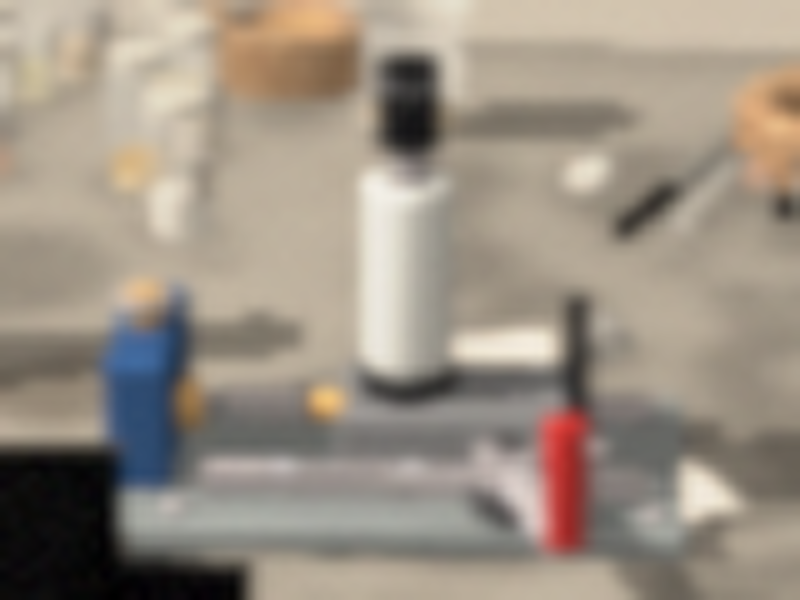

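The top crop shows knob (312,207), red pin top (118,437), plate corners (248,537), (485,470), (118,140) and push plate around (342,408). The side crop shows knob (410,102), barrel base (405,380), pin (565,482) and plate corner (688,550). I'll fit the pose to these points.

```bash
cat > fit.py <<'E'
from workcell import ctrl
import cv2,numpy as np
from scipy.optimize import least_squares
C={n:ctrl.calibration(n) for n in("top","side")}
def proj(n,P):
    c=C[n];return cv2.projectPoints(np.array([P],float),np.array(c["rvec"]),np.array(c["tvec"]),np.array(c["camera_matrix"]),None)[0].ravel()
off={"top":(225,140,8),"side":(195,170,10)}
def px(n,u,v):
    a,b,f=off[n];return np.array([(u+.5)/f-.5+a,(v+.5)/f-.5+b])
def pts(p):
    x,y,th,b,q=p   # b: barrel x in dock, q lever angle
    c,s=np.cos(th),np.sin(th)
    W=lambda X,Y,Z:(x+c*X-s*Y,y+s*X+c*Y,Z)
    pin=lambda z:W(-.04-.062*np.sin(q),.042+.062*np.cos(q),z)
    return [("top",248,535,W(-.1,.055,.008)),("top",485,470,W(-.1,-.055,.008)),("top",118,137,W(.1,.055,.012)),
     ("top",312,207,W(b,0,.141)),("top",118,460,pin(.056)),("top",342,404,W(b-.059,0,.043)),
     ("top",245,142,W(.078,0,.043)),
     ("side",410,102,W(b,0,.141)),("side",405,380,W(b,0,.039)),("side",565,482,pin(.054)),("side",688,550,W(-.1,.055,0.003)),("side",125,490,W(.1,.055,.012))]
W_=lambda p,P:None
if __name__=="__main__":
    f=lambda p:np.concatenate([proj(n,P)-px(n,u,v) for n,u,v,P in pts(p)])
    r=least_squares(f,[.55,0,0.0,0,.2],loss="soft_l1",x_scale=[.1,.1,.1,.01,.1]);print(r.x.round(4));print(r.fun.reshape(-1,2).round(1))
    for i,n in((3,"knob"),(4,"pin"),(5,"push")):print(n,np.round(pts(r.x)[i][3],4))
E
python3 fit.py
```

```text
[ 0.5832 -0.0217  0.0475 -0.0031  0.3078]
[[ 0.1  1.7]
 [ 0.3  1. ]
 [-0.2  0.3]
 [-0.1 -0.2]
 [ 0.1 -0.1]
 [ 0.4  0.7]
 [ 0.4 -2.4]
 [-0.5 -0.1]
 [ 0.   0.1]
 [-0.1 -0.6]
 [ 0.1  0.5]
 [-4.   2.8]]
knob [ 0.5802 -0.0219  0.141 ]
pin [0.5197 0.0764 0.056 ]
push [ 0.5212 -0.0247  0.043 ]
```

```bash
sed -i 's/,("side",125,490,W(.1,.055,.012))//; /("top",245,142/d' fit.py; sed -i 's/^W_=.*//' fit.py; python3 fit.py
cat >> fit.py <<'E'
    out=[]
    for n,(y0,y1,x0,x1) in (("top",(140,215,225,305)),("side",(170,245,195,275))):
        im=cv2.resize(ctrl.read_camera(n)[:,:,::-1][y0:y1,x0:x1],None,fx=5,fy=5,interpolation=cv2.INTER_CUBIC).copy()
        x,y,th,b,q=r.x;c,s=np.cos(th),np.sin(th)
        def L(A,col):
            Q=[(proj(n,(x+c*X-s*Y,y+s*X+c*Y,Z))-[x0,y0]+.5)*5-.5 for X,Y,Z in A]
            cv2.polylines(im,[np.array(Q).round().astype(int)],False,col,1)
        L([(-.1,-.055,.012),(.1,-.055,.012),(.1,.055,.012),(-.1,.055,.012),(-.1,-.055,.012)],(0,255,0))
        L([(.078,-.035,.012),(.078,.035,.012),(.078,.035,.06),(.078,-.035,.06),(.078,-.035,.012)],(255,255,0))
        L([(b-.061,-.022,.014),(b-.061,.022,.014),(b-.061,.022,.064),(b-.061,-.022,.064),(b-.061,-.022,.014)],(0,255,255))
        a=np.linspace(0,6.3,30)
        for R,z in((.015,.114),(.011,.126),(.011,.156)):L([(b+R*np.cos(t),R*np.sin(t),z) for t in a],(0,0,255))
        L([(-.04,.042,.035),(-.04-.062*np.sin(q),.042+.062*np.cos(q),.035),(-.04-.062*np.sin(q),.042+.062*np.cos(q),.074)],(255,0,255))
        out.append(im)
    cv2.imwrite("pics/ov.png",np.hstack(out))
E
python3 fit.py>/dev/null
```

```text
[ 0.5855 -0.0215  0.0503 -0.0053  0.3388]
[[-0.   1.1]
 [ 0.1  0.3]
 [-0.5 -0.2]
 [-0.1 -0.2]
 [ 0.3 -0.2]
 [ 0.4  0.7]
 [-0.5 -0.1]
 [ 0.   0.1]
 [-0.1 -0.7]
 [-0.5  0.5]]
knob [ 0.5802 -0.0218  0.141 ]
pin [0.5199 0.0758 0.056 ]
push [ 0.5212 -0.0248  0.043 ]
```

View pics/ov.png

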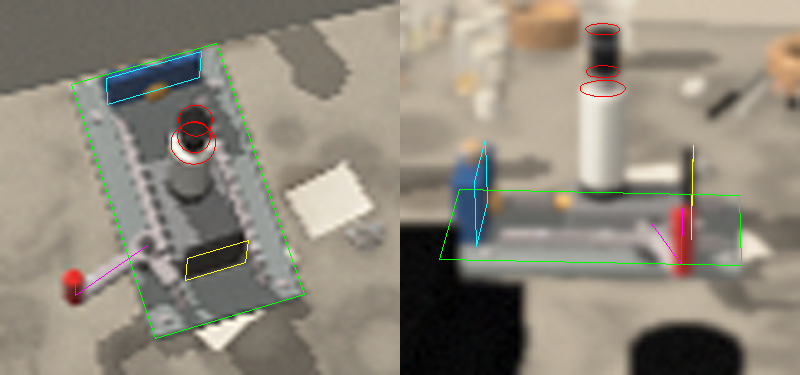

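The overlay matches the pictures: knob at (0.580,-0.022), dock yaw about 0.05 and lever angle about 0.34. Next I turn the tool to the dock's yaw and travel with the fingers shut.

```bash
cat > go.py <<'E'
# usage: go.py X Y Z (dock frame; origin below) -> needed shares in tool axes
import sys,numpy as np
from workcell import ctrl
from scipy.spatial.transform import Rotation as Ro
O=np.array([.5855,-.0215,0]);D=Ro.from_euler("z",.0503)
s=ctrl.read_state();R=Ro.from_euler("xyz",s["eef_rot"])
print("t",s["time_s"],"dock pos mm",(1e3*D.inv().apply(np.array(s["eef_pos"])-O)).round(1),"rot",np.round(s["eef_rot"],4))
if len(sys.argv)>3:
    t=O+D.apply([float(a)/1e3 for a in sys.argv[1:4]])
    print("shares",(R.inv().apply(t-s["eef_pos"])/.25).round(4))
    G=D*Ro.from_euler("x",np.pi)
    print("turn",((R.inv()*G).as_rotvec()/np.radians(45)).round(4))
F=np.array(s["force"]);print("F dock",D.inv().apply(F).round(2),"M",np.round(s["moment"],3),"gap",round(s["finger_gap"],4),"grip",round(s["grasp_force"],1))
E
python3 -m handwheel '[{"translation":[0,0,0],"turn":[0,0,0.164]},{"translation":[0,0,0],"turn":[0,0,0.164]},{"translation":[0,0,0],"turn":[0,0,0.164]},{"translation":[0.08,-0.148,0],"turn":[0,0,0]},{"translation":[0.08,-0.148,0],"turn":[0,0,0]},{"translation":[0.08,-0.148,0],"turn":[0,0,0]},{"translation":[0.08,-0.148,0],"turn":[0,0,0]},{"translation":[0.08,-0.148,0],"turn":[0,0,0]}]' 0 20
python3 -m handwheel '[{"translation":[0.08,-0.148,0],"turn":[0,0,0]},{"translation":[0.08,-0.148,0],"turn":[0,0,0]},{"translation":[0.08,-0.148,0],"turn":[0,0,0]},{"translation":[0.08,-0.148,0],"turn":[0,0,0]},{"translation":[0.08,-0.148,0],"turn":[0,0,0]},{"translation":[0.08,-0.148,0],"turn":[0,0,0]},{"translation":[0,0,0],"turn":[0,0,0]},{"translation":[0,0,0],"turn":[0,0,0]}]'
python3 go.py -105 0 40
```

```text
time_s: 1.1
eef_pos: [0.3339, -0.33, 0.2314]
eef_rot: [3.141, -0.0, 0.049]
force: [0.5, -0.7, -0.2]
finger_gap: -0.0001
grasp_force: 0.0
time_s: 1.9
eef_pos: [0.4424, -0.1034, 0.2312]
eef_rot: [3.141, 0.0, 0.052]
force: [0.2, -0.3, -0.3]
finger_gap: 0.0
grasp_force: 0.0
t 1.9 dock pos mm [-147.   -74.6  231.2] rot [3.141e+00 5.000e-04 5.190e-02]
shares [ 0.1689 -0.2985  0.7647]
turn [0.0007 0.0006 0.002 ]
F dock [ 0.15 -0.3  -0.26] M [-0.044  0.01  -0.057] gap 0.0 grip 0.0
```

```bash
python3 -m handwheel '[{"translation":[0.085,-0.15,0],"turn":[0,0,0]},{"translation":[0.085,-0.15,0],"turn":[0,0,0]},{"translation":[0,0,0.13],"turn":[0,0,0]},{"translation":[0,0,0.13],"turn":[0,0,0]},{"translation":[0,0,0.13],"turn":[0,0,0]},{"translation":[0,0,0.13],"turn":[0,0,0]},{"translation":[0,0,0.13],"turn":[0,0,0]},{"translation":[0,0,0],"turn":[0,0,0]}]'
python3 go.py -105 0 40
python3 - <<'E'
from workcell import ctrl
import cv2,numpy as np
a=[cv2.resize(ctrl.read_camera(n)[y0:y1,x0:x1,::-1],None,fx=5,fy=5,interpolation=cv2.INTER_CUBIC) for n,y0,y1,x0,x1 in(("top",140,215,225,305),("side",170,245,195,275))]
cv2.imwrite("pics/a.png",np.hstack(a))
E
```

```text
time_s: 2.7
eef_pos: [0.4776, -0.0282, 0.0655]
eef_rot: [-3.141, 0.009, 0.047]
force: [-0.8, -0.3, 1.4]
finger_gap: 0.0002
grasp_force: 0.0
t 2.7 dock pos mm [-108.1   -1.3   65.5] rot [-3.1409  0.0092  0.0472]
shares [ 0.0132 -0.0051  0.1019]
turn [-0.001   0.0117 -0.0039]
F dock [-0.79 -0.25  1.39] M [ 0.003 -0.028  0.058] gap 0.0002 grip 0.0
```

View pics/a.png

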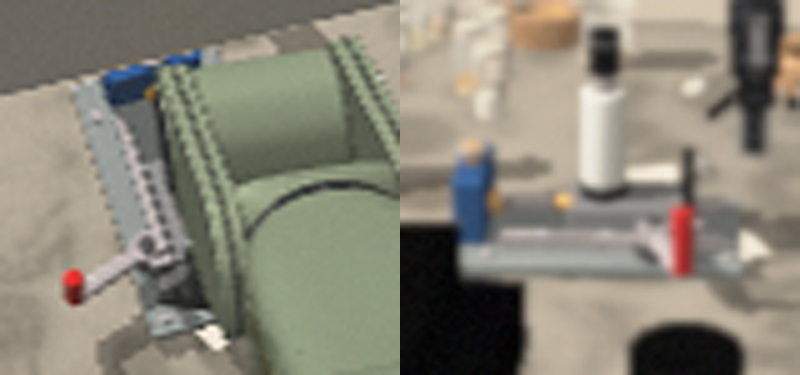

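The side view shows the shut fingers' tip at (755,150), about 47 mm behind the push plate at (688,150), which agrees with the model. Next: lower the tool, then push.

```bash
python3 -m handwheel '[{"translation":[0,0,0],"turn":[0,0,0]},{"translation":[0,0,0],"turn":[0,0,0]}]'; python3 go.py -100 0 40
```

```text
time_s: 3.0
eef_pos: [0.4824, -0.0274, 0.0705]
eef_rot: [3.141, -0.004, 0.049]
force: [0.2, -0.3, 1.0]
finger_gap: -0.0001
grasp_force: 0.0
t 3.0 dock pos mm [-103.3   -0.7   70.5] rot [ 3.141  -0.0037  0.0489]
shares [ 0.0127 -0.0028  0.1222]
turn [ 0.0008 -0.0047 -0.0018]
F dock [ 0.21 -0.29  0.99] M [ 0.028  0.003 -0.015] gap -0.0001 grip 0.0
```

```bash
python3 -m handwheel '[{"translation":[0,0,0.06],"turn":[0,0,0]},{"translation":[0,0,0.06],"turn":[0,0,0]},{"translation":[0.03,0,0],"turn":[0,0,0]},{"translation":[0.03,0,0],"turn":[0,0,0]},{"translation":[0.03,0,0],"turn":[0,0,0]},{"translation":[0.03,0,0],"turn":[0,0,0]},{"translation":[0.03,0,0],"turn":[0,0,0]},{"translation":[0.03,0,0],"turn":[0,0,0]}]'; python3 go.py -42 0 40
python3 -m handwheel '[{"translation":[0.015,0,0],"turn":[0,0,0]},{"translation":[0.015,0,0],"turn":[0,0,0]},{"translation":[0,0,0],"turn":[0,0,0]}]'; python3 go.py -42 0 40
```

```text
time_s: 3.8
eef_pos: [0.5261, -0.0247, 0.039]
eef_rot: [3.141, 0.001, 0.05]
force: [-3.0, -0.8, 1.6]
finger_gap: -0.0002
grasp_force: 1.6
t 3.8 dock pos mm [-59.5  -0.2  39. ] rot [3.1415e+00 1.1000e-03 4.9500e-02]
shares [ 0.0698 -0.0007 -0.0042]
turn [ 0.0001  0.0014 -0.001 ]
F dock [-3.05 -0.67  1.57] M [-0.131  0.443  0.009] gap -0.0002 grip 1.6
time_s: 4.1
eef_pos: [0.5345, -0.0243, 0.0387]
eef_rot: [3.142, -0.001, 0.049]
force: [-1.0, -0.6, 0.7]
finger_gap: -0.0001
grasp_force: 0.1
t 4.1 dock pos mm [-51.1  -0.2  38.7] rot [ 3.1415e+00 -1.4000e-03  4.9300e-02]
shares [ 0.0364 -0.0009 -0.005 ]
turn [ 0.0001 -0.0018 -0.0013]
F dock [-1.01 -0.51  0.7 ] M [-0.021  0.043  0.015] gap -0.0001 grip 0.1
```

Contact, with the carriage sliding at about 3 N. I keep pushing in small steps until the force climbs.

```bash
for i in 1; do python3 -m handwheel '[{"translation":[0.012,0,0],"turn":[0,0,0]},{"translation":[0.012,0,0],"turn":[0,0,0]},{"translation":[0.012,0,0],"turn":[0,0,0]}]'; done; python3 go.py
python3 -m handwheel '[{"translation":[0.008,0,0],"turn":[0,0,0]},{"translation":[0.008,0,0],"turn":[0,0,0]}]'; python3 go.py
```

```text
time_s: 4.4
eef_pos: [0.5424, -0.0239, 0.0387]
eef_rot: [3.142, 0.001, 0.049]
force: [-2.2, 0.2, 0.8]
finger_gap: 0.0001
grasp_force: 1.4
t 4.4 dock pos mm [-43.2  -0.2  38.7] rot [3.1416e+00 7.0000e-04 4.9300e-02]
F dock [-2.14  0.31  0.8 ] M [-0.102  0.458 -0.062] gap 0.0001 grip 1.4
time_s: 4.6
eef_pos: [0.5425, -0.0238, 0.0386]
eef_rot: [-3.141, 0.01, 0.05]
force: [-14.7, -2.0, 12.4]
finger_gap: 0.0
grasp_force: 7.6
t 4.6 dock pos mm [-43.1  -0.2  38.6] rot [-3.1414  0.0095  0.0499]
F dock [-14.83  -1.29  12.44] M [-0.32   2.156 -0.035] gap 0.0 grip 7.6
```

The carriage is home: it stopped hard at dock x = -43 with 15 N. Next I back off, lift and go over the lever pin.

```bash
python3 -m handwheel '[{"translation":[-0.06,0,0],"turn":[0,0,0]},{"translation":[0,0,-0.1],"turn":[0,0,0]},{"translation":[0,0,-0.12],"turn":[0,0,0]},{"translation":[0,0,-0.1],"turn":[0,0,0]},{"translation":[0,-0.13,0],"turn":[0,0,0]},{"translation":[0,-0.13,0],"turn":[0,0,0]},{"translation":[0,-0.13,0],"turn":[0,0,0]},{"translation":[0,0,0],"turn":[0,0,0]}]' 
python3 -m handwheel '[{"translation":[0,0,0],"turn":[0,0,0]},{"translation":[0,0,0],"turn":[0,0,0]},{"translation":[0,0,0],"turn":[0,0,0]}]' 45 20
python3 go.py -60.7 100.5 38
python3 - <<'E'
from workcell import ctrl
import cv2,numpy as np
a=[cv2.resize(ctrl.read_camera(n)[y0:y1,x0:x1,::-1],None,fx=5,fy=5,interpolation=cv2.INTER_CUBIC) for n,y0,y1,x0,x1 in(("top",140,215,225,305),("side",170,245,195,275))]
cv2.imwrite("pics/b.png",np.hstack(a))
E
```

```text
time_s: 5.4
eef_pos: [0.5278, 0.0762, 0.1192]
eef_rot: [-3.14, -0.003, 0.053]
force: [-0.1, -0.5, 0.4]
finger_gap: -0.0003
grasp_force: 0.0
time_s: 5.7
eef_pos: [0.5271, 0.0721, 0.1188]
eef_rot: [3.141, -0.001, 0.048]
force: [0.1, -0.3, 0.6]
finger_gap: 0.0378
grasp_force: 0.0
t 5.7 dock pos mm [-53.6  96.4 118.8] rot [ 3.1414e+00 -5.0000e-04  4.8100e-02]
shares [-0.0285 -0.0165  0.3232]
turn [ 0.0003 -0.0006 -0.0028]
F dock [ 0.04 -0.32  0.59] M [-0.04  -0.023  0.008] gap 0.0378 grip 0.0
```

View pics/b.png

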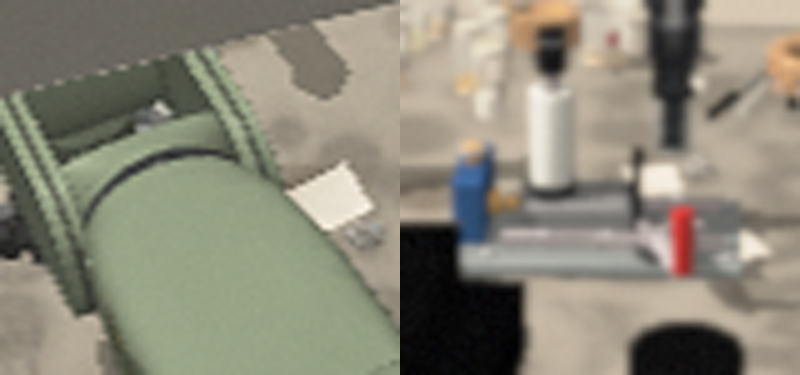

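The barrel has moved from column 603 to 551, about 35 mm, so the carriage is home. The pin is still at (682,240) with the gripper at 673, which agrees with the 7 mm correction. Next: go down over the pin.

```bash
python3 -m handwheel '[{"translation":[-0.028,-0.016,0],"turn":[0,0,0]},{"translation":[0,0,0.08],"turn":[0,0,0]},{"translation":[0,0,0.08],"turn":[0,0,0]},{"translation":[0,0,0.08],"turn":[0,0,0]},{"translation":[0,0,0.07],"turn":[0,0,0]},{"translation":[0,0,0],"turn":[0,0,0]},{"translation":[0,0,0],"turn":[0,0,0]}]'
python3 go.py -60.7 100.5 40
python3 -m handwheel '[{"translation":[0,0,0],"turn":[0,0,0]},{"translation":[0,0,0],"turn":[0,0,0]},{"translation":[0,0,0],"turn":[0,0,0]},{"translation":[0,0,0],"turn":[0,0,0]}]' 0 20
python3 go.py -60.7 100.5 40
```

```text
time_s: 6.5
eef_pos: [0.5194, 0.0766, 0.0415]
eef_rot: [3.142, 0.0, 0.049]
force: [0.3, -0.1, 0.2]
finger_gap: 0.0383
grasp_force: 0.0
t 6.5 dock pos mm [-61.1 101.3  41.5] rot [3.1415e+00 3.0000e-04 4.9200e-02]
shares [0.0015 0.0032 0.0061]
turn [ 0.0001  0.0003 -0.0014]
F dock [ 0.28 -0.09  0.15] M [0.043 0.004 0.004] gap 0.0383 grip 0.0
time_s: 6.9
eef_pos: [0.5201, 0.0773, 0.0423]
eef_rot: [-3.141, -0.002, 0.049]
force: [-2.3, 4.5, 6.2]
finger_gap: 0.0134
grasp_force: 22.3
t 6.9 dock pos mm [-60.4 102.   42.3] rot [-3.1406e+00 -1.8000e-03  4.9000e-02]
shares [-0.0013  0.0059  0.0094]
turn [-0.0013 -0.0023 -0.0016]
F dock [-2.07  4.65  6.15] M [0.698 0.236 0.095] gap 0.0134 grip 22.3
```

```bash
python3 -m handwheel '[{"translation":[-0.0355,0.0154,0],"turn":[0,0,0]},{"translation":[-0.0327,0.0208,0],"turn":[0,0,0]},{"translation":[-0.0291,0.0255,0],"turn":[0,0,0]},{"translation":[-0.0248,0.0298,0],"turn":[0,0,0]},{"translation":[0,0,0],"turn":[0,0,0]}]'
python3 go.py -91 78.2 41
```

```text
time_s: 7.4
eef_pos: [0.4867, 0.0529, 0.042]
eef_rot: [-3.14, 0.006, 0.049]
force: [-9.3, 6.7, 11.9]
finger_gap: 0.0134
grasp_force: 23.0
t 7.4 dock pos mm [-94.9  79.3  42. ] rot [-3.1399  0.0058  0.0485]
shares [0.0156 0.0044 0.004 ]
turn [-0.0022  0.0074 -0.0023]
F dock [-8.95  7.14 11.9 ] M [1.149 1.35  0.1  ] gap 0.0134 grip 23.0
```

```bash
python3 -m handwheel '[{"translation":[0,0,0],"turn":[0,0,0]},{"translation":[0,0,0],"turn":[0,0,0]}]' >/dev/null
python3 go.py -91 78.2 41
```

```text
t 7.6 dock pos mm [-94.8  79.5  42. ] rot [-3.14    0.0063  0.0487]
shares [0.0151 0.0051 0.004 ]
turn [-0.002  0.008 -0.002]
F dock [-9.05  7.9  13.75] M [1.055 1.373 0.127] gap 0.0129 grip 23.1
```

```bash
python3 -m handwheel '[{"translation":[-0.016,-0.01,-0.01],"turn":[0,0,0]},{"translation":[0,0,0],"turn":[0,0,0]},{"translation":[0,0,0],"turn":[0,0,0]}]' >/dev/null
python3 go.py -91 78.2 41
```

```text
t 7.9 dock pos mm [-94.7  80.   43.1] rot [ 3.1398e+00 -1.7000e-03  5.0400e-02]
shares [0.0148 0.0072 0.0085]
turn [ 0.0023 -0.0022  0.0001]
F dock [ 3.76 -4.22 -9.63] M [-0.449 -0.63  -0.006] gap 0.0133 grip 20.9
```

```bash
python3 -m handwheel '[{"translation":[-0.0156,0.0223,0.004],"turn":[0,0,0]},{"translation":[-0.0131,0.0239,0],"turn":[0,0,0]},{"translation":[-0.0104,0.0252,0],"turn":[0,0,0]},{"translation":[0,0,0],"turn":[0,0,0]},{"translation":[0,0,0],"turn":[0,0,0]}]' >/dev/null
python3 go.py -104.5 62.1 42
```

```text
t 8.4 dock pos mm [-106.    62.5   42.9] rot [3.1409e+00 1.3000e-03 4.8900e-02]
shares [0.0061 0.0016 0.0035]
turn [ 0.0009  0.0017 -0.0018]
F dock [ 0.83 -0.73 -0.93] M [-0.115 -0.021 -0.063] gap 0.0133 grip 21.7
```

```bash
python3 -m handwheel '[{"translation":[-0.0076,0.0262,0],"turn":[0,0,0]},{"translation":[-0.0047,0.0269,0],"turn":[0,0,0]},{"translation":[-0.0017,0.02,0],"turn":[0,0,0]},{"translation":[0,0,0],"turn":[0,0,0]},{"translation":[0,0,0],"turn":[0,0,0]}]' >/dev/null
python3 go.py -108 41.6 42
python3 -m handwheel '[{"translation":[0,0.012,0],"turn":[0,0,0]},{"translation":[0,0.012,0],"turn":[0,0,0]},{"translation":[0,0,0],"turn":[0,0,0]}]' >/dev/null
python3 go.py -108 41.6 42
```

```text
t 8.9 dock pos mm [-110.7   44.5   42.8] rot [3.1412 0.0038 0.0493]
shares [0.0107 0.0116 0.003 ]
turn [ 0.0005  0.0049 -0.0012]
F dock [-5.38  0.07  6.07] M [0.109 0.814 0.098] gap 0.0132 grip 22.2
t 9.2 dock pos mm [-110.6   42.9   42.7] rot [-3.1342  0.0038  0.045 ]
shares [0.0104 0.005  0.0029]
turn [-0.0095  0.0048 -0.0067]
F dock [-5.29 22.71  4.39] M [3.434 0.793 0.237] gap 0.0132 grip 23.0
```

The lever met its stop: 23 N at y = 43 with no further motion, handle along -x. Next I relax the push, release and lift to above the knob.

```bash
python3 -m handwheel '[{"translation":[0,-0.01,0],"turn":[0,0,0]},{"translation":[0,0,0],"turn":[0,0,0]}]' | head -2
python3 -m handwheel '[{"translation":[0,0,0],"turn":[0,0,0]},{"translation":[0,0,0],"turn":[0,0,0]},{"translation":[0,0,0],"turn":[0,0,0]},{"translation":[0,0,-0.1],"turn":[0,0,0]},{"translation":[0,0,-0.15],"turn":[0,0,0]},{"translation":[0,0,-0.15],"turn":[0,0,0]},{"translation":[0,0,-0.15],"turn":[0,0,0]},{"translation":[0,0,-0.1],"turn":[0,0,0]}]' 60 20
python3 go.py 29.7 0 190
```

```text
time_s: 9.4
eef_pos: [0.4729, 0.0161, 0.0427]
time_s: 10.2
eef_pos: [0.4759, 0.0139, 0.2082]
eef_rot: [3.141, -0.004, 0.049]
force: [-0.1, -0.5, 0.3]
finger_gap: 0.0511
grasp_force: 0.0
t 10.2 dock pos mm [-107.6   40.9  208.2] rot [ 3.1409 -0.0045  0.0489]
shares [0.5492 0.1627 0.0752]
turn [ 0.0009 -0.0057 -0.0018]
F dock [-0.13 -0.51  0.32] M [-0.006  0.019  0.037] gap 0.0511 grip 0.0
```

```bash
python3 -m handwheel '[{"translation":[0.11,0.0326,0],"turn":[0,0,0]},{"translation":[0.11,0.0326,0],"turn":[0,0,0]},{"translation":[0.11,0.0326,0],"turn":[0,0,0]},{"translation":[0.11,0.0326,0],"turn":[0,0,0]},{"translation":[0.1,0.0326,0],"turn":[0,0,0]},{"translation":[0,0,0],"turn":[0,0,0]},{"translation":[0,0,0],"turn":[0,0,0]},{"translation":[0,0,0],"turn":[0,0,0]}]' |head -2
python3 go.py 29.7 0 180
python3 - <<'E'
from workcell import ctrl
import cv2,numpy as np
im=cv2.resize(ctrl.read_camera("side")[165:235,190:280,::-1],None,fx=8,fy=8,interpolation=cv2.INTER_CUBIC)
cv2.imwrite("pics/c.png",im)
E
```

```text
time_s: 11.0
eef_pos: [0.6108, -0.0197, 0.2052]
t 11.0 dock pos mm [ 25.3   0.5 205.2] rot [3.1415e+00 9.0000e-04 4.9200e-02]
shares [0.0175 0.002  0.1006]
turn [ 0.0001  0.0012 -0.0014]
F dock [-1.01 -0.57 -0.91] M [-0.003  0.053  0.039] gap 0.0512 grip 0.0
```

View pics/c.png

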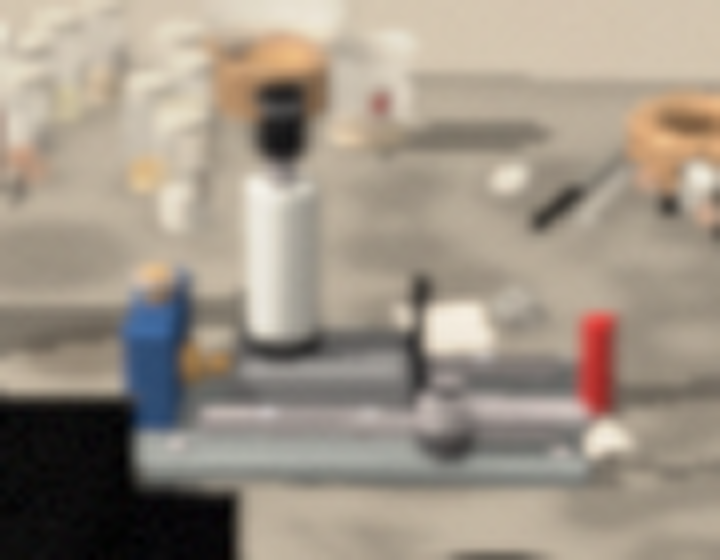

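The side view shows the lever lying along -x with the red pin at (600,362) and its hub at (445,410), so it is locked. The carriage is home and the knob stands free at (282,122). I'll check the columns against the model.

```bash
python3 - <<'E'
from fit import proj
import numpy as np
x,y,th=.5855,-.0215,.0503;c,s=np.cos(th),np.sin(th)
def P(X,Y,Z): return ((proj("side",(x+c*X-s*Y,y+s*X+c*Y,Z))-[190,165]+.5)*8-.5).round(1)
print("knob b=29.7",P(.0297,0,.141),"b=25.7",P(.0257,0,.141),"y+4",P(.0297,.004,.141))
print("hub",P(-.04,.042,.035),"pin",P(-.102,.042,.054),"q1.45",P(-.1015,.0495,.054))
print("blockfront top/bot",P(.078,.035,.06),P(.078,.035,.012),"plate end",P(-.1,.055,0))
E
python3 -m handwheel '[{"translation":[0.017,0,0.05],"turn":[0,0,0]},{"translation":[0,0,0],"turn":[0,0,0]},{"translation":[0,0,0],"turn":[0,0,0]}]' |head -2;python3 go.py 29.7 0 127
```

```text
knob b=29.7 [279.  118.8] b=25.7 [288.7 119. ] y+4 [278.2 122.2]
hub [442.5 397.6] pin [593.6 358.9] q1.45 [592.7 366.6]
blockfront top/bot [157.9 330.2] [161.1 434.4] plate end [585.7 490.2]
time_s: 11.35
eef_pos: [0.6153, -0.0193, 0.1921]
t 11.35 dock pos mm [ 29.9   0.7 192.1] rot [-3.1416e+00  1.4000e-03  4.9600e-02]
shares [-0.0005  0.0027  0.2606]
turn [-0.0001  0.0018 -0.0008]
F dock [ 0.07  0.36 -0.5 ] M [ 0.05  -0.061 -0.037] gap 0.051 grip 0.0
```

```bash
python3 -m handwheel '[{"translation":[-0.005,-0.003,0.05],"turn":[0,0,0]},{"translation":[0,0,0.06],"turn":[0,0,0]},{"translation":[0,0,0.06],"turn":[0,0,0]},{"translation":[0,0,0.06],"turn":[0,0,0]},{"translation":[0,0,0.03],"turn":[0,0,0]},{"translation":[0,0,0],"turn":[0,0,0]},{"translation":[0,0,0],"turn":[0,0,0]},{"translation":[0,0,0],"turn":[0,0,0]}]'|head -1 ;python3 go.py 29 1.5 127
python3 -m handwheel '[{"translation":[0,0,0],"turn":[0,0,0]},{"translation":[0,0,0],"turn":[0,0,0]},{"translation":[0,0,0],"turn":[0,0,0]}]' 33 20|head -1 ;python3 go.py
python3 -m handwheel '[{"translation":[0,0,0],"turn":[0,0,0]},{"translation":[0,0,0],"turn":[0,0,0]}]' 30 20|head -1 ;python3 go.py
python3 - <<'E'
from workcell import ctrl
import cv2,numpy as np
im=cv2.resize(ctrl.read_camera("side")[155:225,190:270,::-1],None,fx=8,fy=8,interpolation=cv2.INTER_CUBIC)
cv2.imwrite("pics/d.png",im)
E
```

```text
time_s: 12.15
t 12.15 dock pos mm [ 29.7   1.2 128.6] rot [ 3.1413e+00 -1.7000e-03  4.9400e-02]
shares [-0.003  -0.0013  0.0065]
turn [ 0.0003 -0.0022 -0.0012]
F dock [-0.43 -0.45  0.29] M [0.013 0.016 0.081] gap 0.0513 grip 0.0
time_s: 12.45
t 12.45 dock pos mm [ 29.3   1.2 128.1] rot [ 3.1415e+00 -6.0000e-04  4.9400e-02]
F dock [ 0.08 -0.34 -0.15] M [0.044 0.071 0.012] gap 0.0279 grip 0.0
time_s: 12.65
t 12.65 dock pos mm [ 29.2   1.2 127.9] rot [ 3.1415e+00 -2.0000e-04  4.9400e-02]
F dock [-0.06  0.04  0.47] M [ 0.006  0.034 -0.036] gap 0.0254 grip 0.0
```

View pics/d.png

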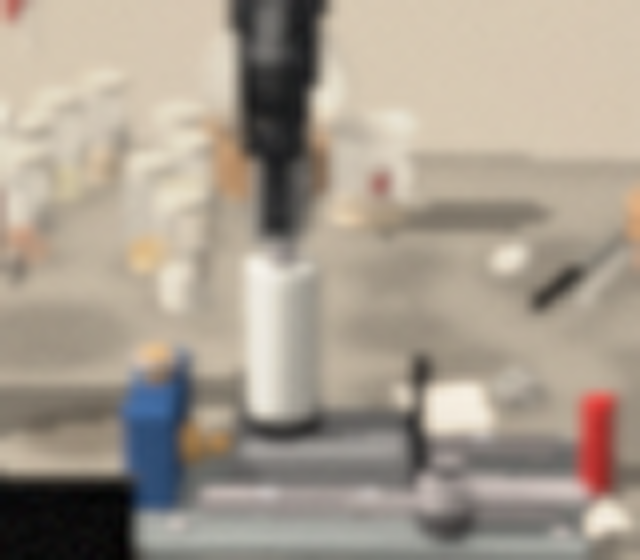

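The finger stands at column 281 over the barrel's 282, so x is centred, and at a 25 mm gap nothing is touched yet. Next I narrow stepwise and watch the sideways force.

```bash
python3 -m handwheel '[{"translation":[0,0,0],"turn":[0,0,0]},{"translation":[0,0,0],"turn":[0,0,0]}]' 28.4 20|head -1 ;python3 go.py
python3 -m handwheel '[{"translation":[0,0,0],"turn":[0,0,0]},{"translation":[0,0,0],"turn":[0,0,0]}]' 27.2 20|head -1 ;python3 go.py
```

```text
time_s: 12.9
t 12.9 dock pos mm [ 29.2   1.2 127.8] rot [3.1415 0.     0.0494]
F dock [-0.32  0.66  0.5 ] M [0.009 0.    0.006] gap 0.0242 grip 0.0
time_s: 13.1
t 13.1 dock pos mm [ 29.2   1.2 127.8] rot [3.1415 0.     0.0494]
F dock [-0.54 -0.52 -0.75] M [-0.017  0.05   0.003] gap 0.0235 grip 0.0
```

```bash
python3 -m handwheel '[{"translation":[0,0,0],"turn":[0,0,0]},{"translation":[0,0,0],"turn":[0,0,0]},{"translation":[0,0,0],"turn":[0,0,0]},{"translation":[0,0,0],"turn":[0,0,0]}]' 15 25|head -1 ;python3 go.py
```

```text
time_s: 13.5
t 13.5 dock pos mm [ 29.2   1.2 127.9] rot [ 3.1414e+00 -2.0000e-04  4.9300e-02]
F dock [0.3  1.15 1.32] M [-0.037  0.011 -0.005] gap 0.021 grip 24.6
```

```bash
python3 -m handwheel '[{"translation":[0,0,-0.01],"turn":[0,0,0]},{"translation":[0,0,-0.01],"turn":[0,0,0]},{"translation":[0,0,-0.01],"turn":[0,0,0]},{"translation":[0,0,-0.01],"turn":[0,0,0]}]'|head -1 ;python3 go.py
python3 -m handwheel '[{"translation":[0,0,-0.015],"turn":[0,0,0]},{"translation":[0,0,-0.015],"turn":[0,0,0]},{"translation":[0,0,-0.015],"turn":[0,0,0]},{"translation":[0,0,-0.015],"turn":[0,0,0]}]'|head -1 ;python3 go.py
```

```text
time_s: 13.9
t 13.9 dock pos mm [ 29.1   1.2 138. ] rot [3.1415e+00 1.0000e-04 4.9400e-02]
F dock [-0.12 -0.94 -1.71] M [-0.026  0.011 -0.002] gap 0.0211 grip 24.5
time_s: 14.3
t 14.3 dock pos mm [ 29.2   1.2 153.2] rot [ 3.1415e+00 -2.0000e-04  4.9400e-02]
F dock [ 0.02 -0.24 -1.4 ] M [-0.011 -0.06  -0.014] gap 0.0208 grip 24.5
```

It lifts freely with about 1.5 N of plunger weight and no side force. Draw so far is 25.3 mm and 21.7 mm remain.

```bash
python3 -m handwheel '[{"translation":[0,0,-0.015],"turn":[0,0,0]},{"translation":[0,0,-0.015],"turn":[0,0,0]},{"translation":[0,0,-0.015],"turn":[0,0,0]},{"translation":[0,0,-0.015],"turn":[0,0,0]},{"translation":[0,0,-0.015],"turn":[0,0,0]},{"translation":[0,0,-0.01],"turn":[0,0,0]},{"translation":[0,0,0],"turn":[0,0,0]},{"translation":[0,0,0],"turn":[0,0,0]}]'|head -1 ;python3 go.py
python3 - <<'E'
from workcell import ctrl
import cv2
cv2.imwrite("pics/e.png",cv2.resize(ctrl.read_camera("side")[150:220,190:270,::-1],None,fx=8,fy=8,interpolation=cv2.INTER_CUBIC))
E
```

```text
time_s: 15.1
t 15.1 dock pos mm [ 29.1   1.2 174. ] rot [3.1415e+00 2.0000e-04 4.9400e-02]
F dock [ 0.97 -0.08 -1.49] M [-0.023 -0.005 -0.007] gap 0.0209 grip 24.5
```

View pics/e.png

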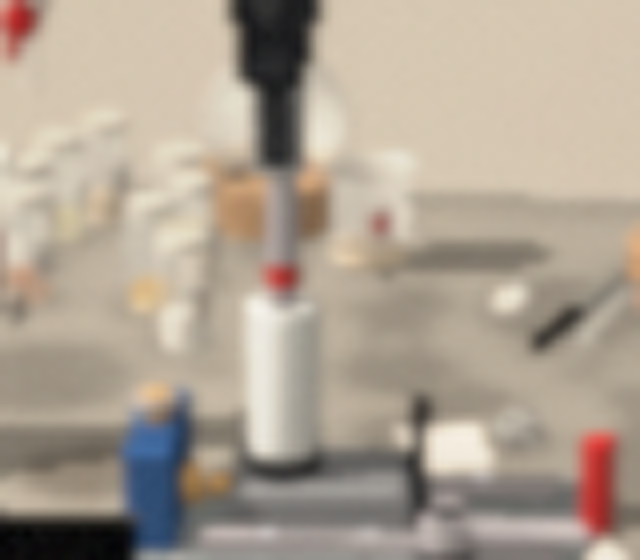

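The whole red band shows at (282,277), with plain rod below it down to the rim at row 298 and no blue. The draw is 46 mm, and the lever and carriage are unchanged. I'm handing in.

```bash
python3 -c "
from workcell import ctrl
print(ctrl.close_job())"
```

```text
the job is handed in; nothing more can be done
None
```

I handed in the job at about 15 s with the carriage fully home, the lever locked at its stop, and the plunger held 46 mm drawn, its red band fully showing and no blue; no verdict was shown.

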